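Clamp a flanged hub in the bench lever chuck

TASK

Swing the lever of the bench chuck to open its three jaws, and set the flanged hub down gently, not dropped, upright with its flange on the middle of the chuck's face between the open jaws, letting go only once it rests there. Then swing the lever back the other way until all three jaws grip the flange firmly, so that the hub stays clamped in the centre. Leave the spool and the other loose things on the bench where they are.

Things in the scene. Friction and masses are not known exactly. Their poses are not given: they have to be found in the camera images.
- chuck: Self-centring lever chuck bolted to the bench, axis upright: square grey base plate 170 x 170 x 18 mm, dark body, a steel sleeve (152 mm across, 22 to 48 mm above the bench) that turns and carries one lever, and a round steel face on top. Fixed. Origin: on its axis at bench height, z up; x at right angles to a side of the base plate.
- face: Flat round steel face of the chuck, 140 mm across, its top 60 mm above the bench; does not turn. Origin: centre of its top surface, on the chuck's axis, z up. The hub stands on it.
- jaw0: First of three equal dark steel jaws on the face, 120 degrees apart, each 30 mm long radially, 20 mm wide, 24 mm high (tops 84 mm above the bench). Origin: middle of its inner (gripping) end at face level; x points outward from the chuck's axis. Smooth (friction about 0.25). The three move together with the sleeve.
- jaw1: Second jaw, as jaw0. The inner ends of all three stand (45 mm - 12.5 mm x sleeve angle in rad) from the chuck's axis, so they meet the hub's flange at about 0.96 rad.
- jaw2: Third jaw, as jaw0.
- sleeve (a joint): Angle of sleeve and lever, 0 to 1.3 rad. 0 = jaws fully open; grows as the lever swings clockwise seen from above, closing the jaws. At 0 the lever points 130 degrees counter-clockwise of the chuck's x axis. It starts above 1.05 rad, too narrow for the flange. Friction holds it where it is left. About 6 N at the grip swings it; about 15 N clamps firmly, 0.05 to 0.15 rad past first contact.
- lever_grip (a point): Point on the axis of the lever's upright round black grip (24 mm diameter, from 44 to 106 mm above the bench), 80 mm above the bench and 135 mm from the chuck's axis. It moves on a circle about the chuck's axis. The lever's bar below is 14 mm thick at 35 mm height.
- hub: Loose aluminium hub to be clamped: a flange disc 66 mm across and 16 mm thick, and above it one round boss 34 mm across up to 80 mm above the underside. Stands upright on its flange at the start. Origin: centre of the flange's underside, z up along the boss. About 0.36 kg.
- spool: Bystander that looks similar: shorter aluminium spool, 60 mm high, with a 52 mm disc at both ends and a 30 mm waist. Stays where it stands. Origin: centre of its underside.
- spray_can: Bystander: upright grey can, 64 mm across, 170 mm high. Origin: centre of its underside.
- bearing: Bystander: steel ring 72 mm across, 18 mm high, lying flat. Origin: centre of its underside.
- wrench: Bystander: steel wrench 190 mm long, lying flat. Origin: its middle, at bench height.
- screwdriver: Bystander: screwdriver 200 mm long, lying flat. Origin: its middle, at bench height.
There are look-alikes about, which are no part of the job. What is shaped like the hub but black or brown is not meant.

How it is judged:
On the way, in this order (a step that is already met when the one before it is completed fails the run):
1. the chuck's jaws are open wide enough for the flange (sleeve below 0.85 rad) (value of joint sleeve below 0.85 rad), for 0.2 s.
2. the hub stands flange-down on the chuck's face between the open jaws (within 14 mm of the axis), let go (z of hub in the frame of face between -0.003 and 0.003 m and angle between hub's own z axis and vertical below 0.05 rad and horizontal distance between hub and face below 0.014 m and value of joint sleeve below 0.9 rad and contact force between the fingers and hub below 0.5 N), for 0.2 s.
3. all three jaws press on the hub (contact force between each of jaw0, jaw1, jaw2 and hub above 4 N), for 0.2 s.
At the end, for the whole second after the job is handed in: The hub stands upright (within 0.05 rad) with its flange on the chuck's face (within 3 mm), within 3 mm of the chuck's axis, at rest and released, the sleeve beyond 0.88 rad, and each of the three jaws presses on it with more than 4 N (all of step 3 and z of hub in the frame of face between -0.003 and 0.003 m and angle between hub's own z axis and vertical below 0.05 rad and horizontal distance between hub and face below 0.003 m and value of joint sleeve above 0.88 rad and contact force between the fingers and hub below 0.5 N and linear speed of hub below 0.02 m/s); the robot touches nothing.
It fails at once if the hub is dropped: let go over the chuck while more than 10 mm above its face (horizontal distance between hub and face below 0.07 m and z of hub in the frame of face above 0.01 m and contact force between the fingers and hub below 0.5 N).
It fails at once if the spool, spray can, bearing, wrench or screwdriver is moved more than 30 mm (distance of any of spool, spray_can, bearing, wrench, screwdriver from where it was at the start of the episode above 0.03 m).
It also fails if it takes over 72 s, if anything falls off the work surface, if the arm or the gripper's body presses on something with over 40 N, if the wrist force passes 120 N, or if a joint passes its speed limit or range.

ROBOT

A 6-joint arm with a two-finger parallel gripper is mounted at the origin on the work surface. World frame = base frame: x ahead of the robot, y to its left, z up, the work surface at z = 0. Lengths are in m, angles in rad, forces in N, time in s.
With the tool pointing down it reaches from about 0.275 to 0.775 m from the base axis. Payload 14.6 kg.
Tool frame: the origin (TCP) lies midway between the tips of the shut fingers; the grasp point (between the pads) lies 19 mm behind it; x points along the fingers, z is the direction in which the jaws open and shut, and the axes are right-handed (so a half turn about x gives the same grasp; the last joint's range is limited). The gripper opens to 85 mm and grips with 20 to 120 N. Pads are 22 mm wide; open, the fingers measure 114 mm over their backs; the gripper's body (76 mm by 85 mm) begins 54 mm behind the grasp point. The pads swing forward as they close: fully open they stand 13 mm farther back than shut.
Start: joints at [0.996, 0.263, -0.048, 1.259, 0, 1.415], TCP at [0.214, 0.479, 0.231] pointing down, gripper open.
Joint ranges: [-2.65, 2.65], [-0.89, 1.7], [-1.18, 1.37], [-2.13, 2.11], [-1.35, 1.29], [-3.14, 3.14]. Speed limits (rad/s): [1.89, 1.89, 2.57, 2.79, 3.14, 3.14].

INTERFACE

Orientations are given as a 3x3 rotation matrix whose columns are the frame's x, y, z axes.
In Python, from station import manip gives the robot as it stands.
- The arm moves only by the shell command python3 -m handwheel 'ROWS' [FORCE]. ROWS is JSON, a list of rows, each an object with "hand": the finger opening in m, from 0 to 0.0854; "translation": the shift along the tool's x, y, z in m, a list of three; "turn": the turn about the tool's x in rad. A call has 1 to 20 rows; each row shifts and turns the commanded pose from where the row before left it, along the tool's axes as they then stand; what a row does not reach is not made up. A row lasts 1/8 s, in which the tool goes at most 62.5 mm and 10.7 degrees, less where a joint would pass 70% of its speed; a pose out of reach is approached as far as the arm can. A call is refused whole if a number of a shift passes 0.0625 or a number of a turn 0.188, either way. A call with a gripper value outside its range is refused whole. The fingers move at their own pace and stop on an object; FORCE is the grip in N (left out, the last holds). Time passes only in rows, so rows that do not move let the fingers close. It gives the time, the measured TCP pose, the force and the opening at its end, in the units of the state.
- manip.get_obs(): the state, without advancing time (a new reading comes with each control period).
- manip.read_camera(name): name is "scene" or "top" or "wrist"; returns a dict with "color" (420x560x3 uint8, red, green, blue), "depth" (420x560 float32, m along the optical axis (not along the pixel's ray), 0 where there is no reading), "mtx" (3x3 intrinsics, pixels), "dist_coeffs" ([k1, k2, p1, p2, k3] as OpenCV has them; the pictures are not rectified), "rvec" (rotation vector, rad) and "tvec" (3), from world to camera coordinates, as OpenCV has them. Camera axes: x right, y down, z forward; pixel columns grow to the right and rows downward; lengths in m; the calibration is good to about 2 mm. A picture is of the moment at which its call begins.
- manip.job_done(): hands the job in, once; it reports no verdict.
The state is a dict: "time_s": time; "joint_positions": joint angles; "dq": joint speeds; "joint_torque": joint torques, N m; "eef_pos": TCP position; "ee_rot": TCP orientation; "wrist_force": force on the tool from outside, world axes, zero at the start; "moment": the same for the moment, N m; "opening": finger opening in m.
Only numpy, scipy, OpenCV 4.12 (cv2) and the standard library are available. Lean on these libraries where they do the work, as an engineer would, in place of code of your own. Each camera call takes 0.05 s, during which the arm holds its last target. There are 200 camera calls.

## Working session

There is one attempt and no reset: what is moved stays moved. The work goes in short steps, Python scripts to look and compute and a shell command to move; the robot and the scene stay as the last step left them, time stands still between calls to the robot, and variables do not carry over. Pictures are saved under pics/ and viewed, about 8 in all and at most 12, crops included, and the job is handed in when it is done.

```bash
mkdir -p pics
cat > h.py <<'E'
import numpy as np, cv2
from station import manip
def shot(n,f=None):
    c=manip.read_camera(n)
    if f: cv2.imwrite('pics/'+f,c['color'][:,:,::-1])
    return c
def cam(c):
    R=cv2.Rodrigues(np.array(c['rvec'],float))[0]; t=np.array(c['tvec'],float).reshape(3)
    return R,-R.T@t
def ray(c,uv,z):
    "cast pixels on plane of height z"
    R,o=cam(c)
    p=cv2.undistortPoints(np.array(uv,float).reshape(-1,1,2),np.array(c['mtx']),np.array(c['dist_coeffs'])).reshape(-1,2)
    d=np.c_[p,np.ones(len(p))]@R
    return o+d*((z-o[2])/d[:,2])[:,None]
def cloud(c):
    R,o=cam(c); h,w=c['depth'].shape
    g=np.stack(np.meshgrid(np.arange(w),np.arange(h)),-1).reshape(-1,1,2).astype(float)
    p=cv2.undistortPoints(g,np.array(c['mtx']),np.array(c['dist_coeffs'])).reshape(-1,2)
    d=np.c_[p,np.ones(len(p))]*c['depth'].reshape(-1,1)
    return (d@R+o).reshape(h,w,3)
E
python3 - <<'E'
from h import *
a=shot('scene');b=shot('top')
cv2.imwrite('pics/a.png',np.vstack([cv2.resize(a['color'],(560,420)),])[:,:,::-1]);cv2.imwrite('pics/b.png',b['color'][:,:,::-1])
np.set_printoptions(precision=3,suppress=True)
for c in(a,b): print(cam(c)[1])
print(manip.get_obs())
E
ls
```

```text
[ 0.999 -0.757  0.881]
[ 0.46  -0.012  1.436]
{'time_s': 0.1, 'joint_positions': array([ 0.996,  0.263, -0.049,  1.259, -0.   ,  1.415]), 'dq': array([ 0.   , -0.002,  0.003, -0.   ,  0.002, -0.   ]), 'joint_torque': array([  0.003, -63.858,  38.506,   0.01 ,  -0.   ,  -0.   ]), 'eef_pos': array([0.214, 0.479, 0.231]), 'ee_rot': array([[-0.   , -0.913,  0.408],
       [-0.001,  0.408,  0.913],
       [-1.   ,  0.   , -0.001]]), 'wrist_force': array([ 0.676, -0.45 ,  0.983]), 'moment': array([ 0.025, -0.015, -0.054]), 'opening': 0.08513751725904374}
h.py
pics
```

View pics/a.png

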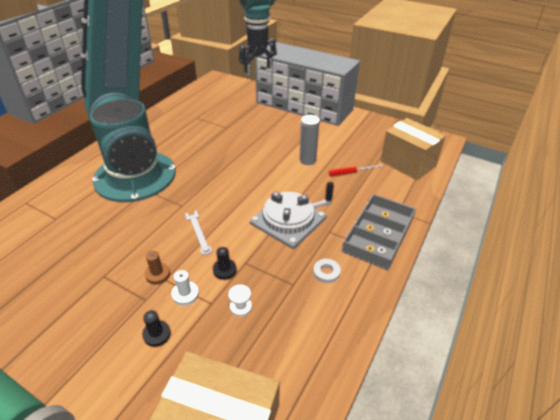

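View pics/b.png

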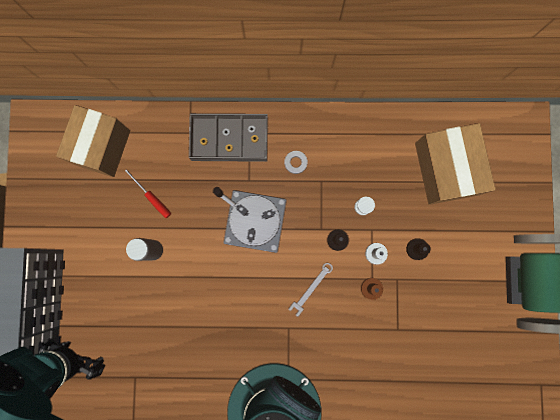

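Candidates for the hub, as top-view pixels:
- Silver (376,253): flange with a narrow boss.
- White/silver (365,205): disc at both ends, so this is the spool.
- Black (338,239) and (418,248), brown (372,289): wrong colour.

I choose (376,253). The chuck is at (254,220) and its grip at (218,191). Next is a close crop, plus measurement.

Run:
```python
from h import *
np.set_printoptions(precision=4,suppress=True)
b=shot('top'); a=shot('scene')
im=b['color']
c1=cv2.resize(im[170:270,190:290],(400,400),interpolation=cv2.INTER_CUBIC)
c2=cv2.resize(im[190:290,330:430],(400,400),interpolation=cv2.INTER_CUBIC)
cv2.imwrite('pics/c.png',np.hstack([c1,c2])[:,:,::-1])
P=cloud(b)
def reg(u0,u1,v0,v1,z0,z1,n):
    p=P[v0:v1,u0:u1].reshape(-1,3); p=p[(p[:,2]>z0)&(p[:,2]<z1)]
    print(n,len(p),p.mean(0) if len(p) else '',(p.min(0)+p.max(0))/2 if len(p) else '',np.ptp(p,0) if len(p) else '')
reg(360,392,238,270,.07,.09,'boss'); reg(360,392,238,270,.01,.024,'flange')
reg(210,232,180,200,.09,.12,'grip'); reg(220,290,185,255,.055,.066,'face'); reg(220,290,185,255,.074,.09,'jaws')
reg(220,290,185,255,.012,.022,'base')
reg(350,380,190,220,.05,.07,'spool')
```

```text
boss 109 [ 0.4744 -0.3062  0.0799] [ 0.4743 -0.3067  0.0791] [0.0292 0.0324 0.013 ]
flange 225 [ 0.4743 -0.3016  0.016 ] [ 0.4749 -0.3075  0.0168] [0.0612 0.0702 0.0133]
grip 58 [0.6505 0.1725 0.105 ] [0.6508 0.1735 0.1029] [0.0216 0.0239 0.0191]
face 1403 [0.5699 0.0653 0.0606] [0.5781 0.0834 0.0605] [0.1506 0.1723 0.011 ]
jaws 212 [0.5732 0.0676 0.0839] [0.5851 0.0867 0.0824] [0.1482 0.1609 0.0145]
base 787 [0.5634 0.0609 0.0179] [0.5701 0.0657 0.017 ] [0.1913 0.1906 0.01  ]
spool 236 [ 0.6181 -0.2676  0.0601] [ 0.6186 -0.2674  0.0598] [0.0516 0.0498 0.0171]
```

View pics/c.png

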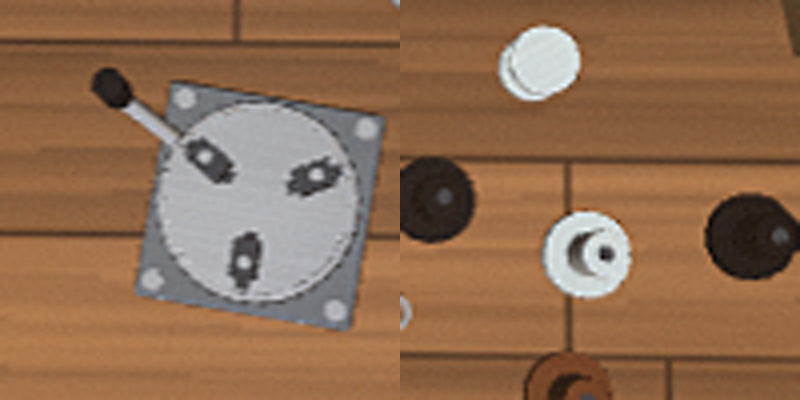

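The crop confirms it: the hub is the silver flanged part with a single boss at crop (590,255). It is at about (0.4745,-0.306), with heights 0.080/0.016 as given. The chuck is at (0.570,0.0656). The base yaw is about -9.7° and the grip lies at 53°, r=0.134, so the sleeve is at about 1.17 rad, which agrees with the description.

Turn first, then go above the grip.

```bash
cat >> h.py <<'E'
def go(p,n=1):
    o=manip.get_obs(); d=np.array(o['ee_rot']).T@(np.array(p)-o['eef_pos'])
    z=o['ee_rot'][:,2]
    print('t',o['time_s'],'pos',np.round(o['eef_pos'],4),'yaw',round(np.degrees(np.arctan2(z[1],z[0])),1),'tool delta',np.round(d,4),'per row',np.round(d/n,4),'F',np.round(o['wrist_force'],1))
E
python3 -m handwheel '[{"hand":0.05,"translation":[0,0,0],"turn":-0.168},{"hand":0.05,"translation":[0,0,0],"turn":-0.168},{"hand":0.05,"translation":[0,0,0],"turn":-0.168},{"hand":0.05,"translation":[0,0,0],"turn":-0.168},{"hand":0.05,"translation":[0,0,0],"turn":-0.168},{"hand":0.05,"translation":[0,0,0],"turn":-0.168},{"hand":0.05,"translation":[0,0,0],"turn":-0.168},{"hand":0.05,"translation":[0,0,0],"turn":-0.168}]' 40
python3 -c "
from h import *
go([.6505,.1733,.2],10)"
```

```text
time_s: 1.2
eef_pos: [0.2139, 0.4793, 0.2311]
ee_rot: [[-0.0, -0.598, -0.801], [-0.0, -0.801, 0.598], [-1.0, 0.0, -0.0]]
wrist_force: [-0.8, -0.5, 0.2]
opening: 0.05
t 1.2 pos [0.2139 0.4793 0.2311] yaw 143.3 tool delta [ 0.0311 -0.0158 -0.5329] per row [ 0.0031 -0.0016 -0.0533] F [-0.8 -0.5  0.2]
```

```bash
python3 -m handwheel '[{"hand":0.05,"translation":[0,-0.0013,-0.0444],"turn":0},{"hand":0.05,"translation":[0,-0.0013,-0.0444],"turn":0},{"hand":0.05,"translation":[0,-0.0013,-0.0444],"turn":0},{"hand":0.05,"translation":[0,-0.0013,-0.0444],"turn":0},{"hand":0.05,"translation":[0,-0.0013,-0.0444],"turn":0},{"hand":0.05,"translation":[0,-0.0013,-0.0444],"turn":0},{"hand":0.05,"translation":[0,-0.0013,-0.0444],"turn":0},{"hand":0.05,"translation":[0,-0.0013,-0.0444],"turn":0},{"hand":0.05,"translation":[0,-0.0013,-0.0444],"turn":0},{"hand":0.05,"translation":[0,-0.0013,-0.0444],"turn":0},{"hand":0.05,"translation":[0.015,-0.0013,-0.0444],"turn":0},{"hand":0.05,"translation":[0.015,-0.0013,-0.0444],"turn":0},{"hand":0.05,"translation":[0,0,0],"turn":0}]'
python3 -c "
from h import *
go([.6505,.1733,.06],4)
c=shot('wrist','w1.png');P=cloud(c)
m=(P[...,2]>.095)&(P[...,2]<.112)&(np.hypot(P[...,0]-.65,P[...,1]-.173)<.04);p=P[m];print(len(p),p.mean(0),(p.min(0)+p.max(0))/2,np.ptp(p,0))
m=(P[...,2]>.056)&(P[...,2]<.064);p=P[m][:,:2].astype(np.float32);print(len(p),cv2.minEnclosingCircle(p))
"
```

```text
time_s: 2.82
eef_pos: [0.6499, 0.1688, 0.1989]
ee_rot: [[-0.003, -0.605, -0.796], [-0.001, -0.796, 0.605], [-1.0, 0.002, 0.002]]
wrist_force: [-0.4, 0.3, 0.4]
opening: 0.0498
t 2.825 pos [0.6499 0.1688 0.1989] yaw 142.8 tool delta [ 0.1389 -0.0042  0.0021] per row [ 0.0347 -0.0011  0.0005] F [-0.4  0.3  0.4]
644 [0.65065436 0.1711886  0.10468975] [0.65122134 0.17242724 0.10148598] [0.02287356 0.02290835 0.0126899 ]
14929 ((0.5530812740325928, 0.19482271373271942), 0.19865408539772034)
```

View pics/w1.png

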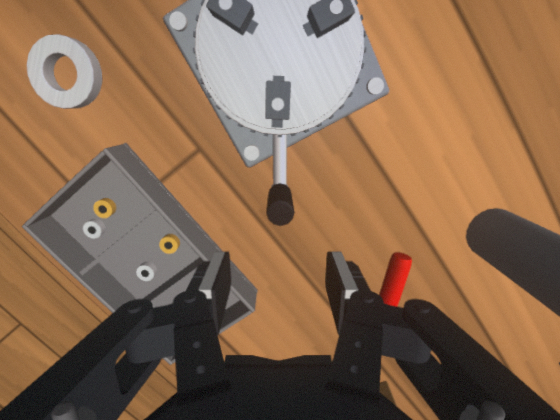

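The wrist view shows the grip at (281,203), aligned with the jaws' midplane and clear on both sides. Its position is (0.651,0.172), consistent with the first estimate. Now descend around it.

```bash
python3 -m handwheel '[{"hand":0.05,"translation":[0.035,-0.003,0.001],"turn":0},{"hand":0.05,"translation":[0.035,0,0],"turn":0},{"hand":0.05,"translation":[0.035,0,0],"turn":0},{"hand":0.05,"translation":[0.032,0,0],"turn":0},{"hand":0.036,"translation":[0,0,0],"turn":0},{"hand":0.036,"translation":[0,0,0],"turn":0}]'
python3 -c "
from h import *
go([.6507,.172,.06],1)
import numpy as np
# arc plan: lever 53.2 -> 117 deg, constant turn per row, per-row tool-frame chord
r=.1345
for n,tot in((20,64),):
    s=np.radians(tot/n); print('chord',2*r*np.sin(s/2),'turn',-s,'half',s/2, 'z',2*r*np.sin(s/2)*np.cos(s/2),'y',2*r*np.sin(s/2)*np.sin(s/2))
"
```

```text
time_s: 3.62
eef_pos: [0.65, 0.1744, 0.066]
ee_rot: [[0.002, -0.602, -0.798], [0.0, -0.798, 0.602], [-1.0, -0.001, -0.001]]
wrist_force: [-0.9, -0.1, 0.6]
opening: 0.0361
t 3.625 pos [0.65   0.1744 0.066 ] yaw 143.0 tool delta [ 0.006   0.0015 -0.002 ] per row [ 0.006   0.0015 -0.002 ] F [-0.9 -0.1  0.6]
chord 0.007510920816640029 turn -0.05585053606381855 half 0.027925268031909273 z 0.0075079924215805316 y 0.00020971721752355583
```

```bash
python3 -m handwheel '[{"hand":0.036,"translation":[0,0.0002,0.0075],"turn":-0.056},{"hand":0.036,"translation":[0,0.0002,0.0075],"turn":-0.056},{"hand":0.036,"translation":[0,0.0002,0.0075],"turn":-0.056},{"hand":0.036,"translation":[0,0.0002,0.0075],"turn":-0.056},{"hand":0.036,"translation":[0,0.0002,0.0075],"turn":-0.056},{"hand":0.036,"translation":[0,0.0002,0.0075],"turn":-0.056},{"hand":0.036,"translation":[0,0.0002,0.0075],"turn":-0.056},{"hand":0.036,"translation":[0,0.0002,0.0075],"turn":-0.056}]'
python3 -c "
from h import *
a=np.radians(53.2+np.degrees(.056*8));go([.570+.1345*np.cos(a),.0655+.1345*np.sin(a),.062],1)
"
```

```text
time_s: 4.62
eef_pos: [0.5968, 0.1981, 0.0663]
ee_rot: [[0.004, -0.196, -0.981], [-0.001, -0.981, 0.196], [-1.0, -0.0, -0.004]]
wrist_force: [6.1, -4.7, -2.8]
opening: 0.0365
t 4.625 pos [0.5968 0.1981 0.0663] yaw 168.7 tool delta [0.0043 0.0008 0.0007] per row [0.0043 0.0008 0.0007] F [ 6.1 -4.7 -2.8]
```

```bash
python3 -m handwheel '[{"hand":0.036,"translation":[0,0.0004,0.0076],"turn":-0.056},{"hand":0.036,"translation":[0,0.0003,0.0075],"turn":-0.056},{"hand":0.036,"translation":[0,0.0003,0.0075],"turn":-0.056},{"hand":0.036,"translation":[0,0.0002,0.0075],"turn":-0.056},{"hand":0.036,"translation":[0,0.0002,0.0075],"turn":-0.056},{"hand":0.036,"translation":[0,0.0002,0.0075],"turn":-0.056},{"hand":0.036,"translation":[0,0.0002,0.0075],"turn":-0.056},{"hand":0.036,"translation":[0,0.0002,0.0075],"turn":-0.056},{"hand":0.036,"translation":[0,0.0002,0.0075],"turn":-0.056},{"hand":0.036,"translation":[0,0.0002,0.0075],"turn":-0.056},{"hand":0.036,"translation":[0,0.0002,0.0075],"turn":-0.056},{"hand":0.036,"translation":[0,0.0002,0.0075],"turn":-0.056}]'
python3 -c "
from h import *
a=np.radians(53.2+np.degrees(.056*20));go([.570+.1345*np.cos(a),.0655+.1345*np.sin(a),.062],1)
"
```

```text
time_s: 6.12
eef_pos: [0.5095, 0.1865, 0.0663]
ee_rot: [[0.005, 0.458, -0.889], [0.001, -0.889, -0.458], [-1.0, 0.001, -0.005]]
wrist_force: [6.0, 1.2, -2.2]
opening: 0.036
t 6.125 pos [0.5095 0.1865 0.0663] yaw -152.8 tool delta [0.0043 0.0008 0.0019] per row [0.0043 0.0008 0.0019] F [ 6.   1.2 -2.2]
```

```bash
python3 -m handwheel '[{"hand":0.055,"translation":[0,0,-0.003],"turn":0},{"hand":0.055,"translation":[-0.03,0,0],"turn":0},{"hand":0.055,"translation":[-0.05,0,0],"turn":0},{"hand":0.055,"translation":[-0.05,0,0],"turn":0},{"hand":0.055,"translation":[0,0,0],"turn":0}]'
python3 -c "
from h import *
go([.4745,-.306,.2],12)
"
```

```text
time_s: 6.75
eef_pos: [0.5124, 0.188, 0.1988]
ee_rot: [[0.007, 0.455, -0.891], [0.001, -0.891, -0.455], [-1.0, 0.002, -0.007]]
wrist_force: [0.2, -0.1, -0.1]
opening: 0.0549
t 6.75 pos [0.5124 0.188  0.1988] yaw -152.9 tool delta [-0.0022  0.4227  0.2585] per row [-0.0002  0.0352  0.0215] F [ 0.2 -0.1 -0.1]
```

```bash
python3 -m handwheel '[{"hand":0.055,"translation":[0,0.0352,0.0215],"turn":0},{"hand":0.055,"translation":[0,0.0352,0.0215],"turn":0},{"hand":0.055,"translation":[0,0.0352,0.0215],"turn":0},{"hand":0.055,"translation":[0,0.0352,0.0215],"turn":0},{"hand":0.055,"translation":[0,0.0352,0.0215],"turn":0},{"hand":0.055,"translation":[0,0.0352,0.0215],"turn":0},{"hand":0.055,"translation":[0,0.0352,0.0215],"turn":0},{"hand":0.055,"translation":[0,0.0352,0.0215],"turn":0},{"hand":0.055,"translation":[0,0.0352,0.0215],"turn":0},{"hand":0.055,"translation":[0,0.0352,0.0215],"turn":0},{"hand":0.055,"translation":[0,0.0352,0.0215],"turn":0},{"hand":0.055,"translation":[0,0.0352,0.0215],"turn":0},{"hand":0.055,"translation":[0,0,0],"turn":0},{"hand":0.055,"translation":[0,0,0],"turn":0}]'
python3 -c "
from h import *
go([.4745,-.306,.037],5)
c=shot('wrist','w2.png');P=cloud(c)
m=(P[...,2]>.074)&(P[...,2]<.088)&(np.hypot(P[...,0]-.4745,P[...,1]+.306)<.03);p=P[m];print(len(p),p.mean(0),(p.min(0)+p.max(0))/2,np.ptp(p,0))
t=shot('top');P=cloud(t)
m=(P[...,2]>.095)&(P[...,2]<.115)&(np.hypot(P[...,0]-.57,P[...,1]-.066)<.17);p=P[m];print('grip',len(p),p.mean(0),(p.min(0)+p.max(0))/2)
d=p.mean(0)-[.57,.0655,0];print('lever deg',np.degrees(np.arctan2(d[1],d[0])))
m=(P[...,2]>.057)&(P[...,2]<.066)&(np.hypot(P[...,0]-.57,P[...,1]-.066)<.08);p=P[m][:,:2].astype(np.float32);print('face',cv2.minEnclosingCircle(p), (p.min(0)+p.max(0))/2)
cv2.imwrite('pics/t2.png',np.hstack([cv2.resize(t['color'][170:270,190:290],(420,420)),c['color'][:,:380]])[:,:,::-1])
"
```

```text
time_s: 8.5
eef_pos: [0.4733, -0.3057, 0.1942]
ee_rot: [[-0.0, 0.455, -0.89], [0.001, -0.89, -0.455], [-1.0, -0.001, -0.0]]
wrist_force: [0.5, 0.5, 0.0]
opening: 0.0552
t 8.5 pos [ 0.4733 -0.3057  0.1942] yaw -152.9 tool delta [ 0.1572  0.0009 -0.001 ] per row [ 0.0314  0.0002 -0.0002] F [0.5 0.5 0. ]
1086 [ 0.47501148 -0.30954362  0.07954535] [ 0.47456665 -0.30906594  0.07808895] [0.03369911 0.03345301 0.0079448 ]
grip 54 [0.51514294 0.18818117 0.10554285] [0.51514443 0.18788756 0.10363657]
lever deg 114.09187395869063
face ((0.5703631043434143, 0.0656377524137497), 0.06980247795581818) [0.5708716  0.06623624]
```

View pics/t2.png

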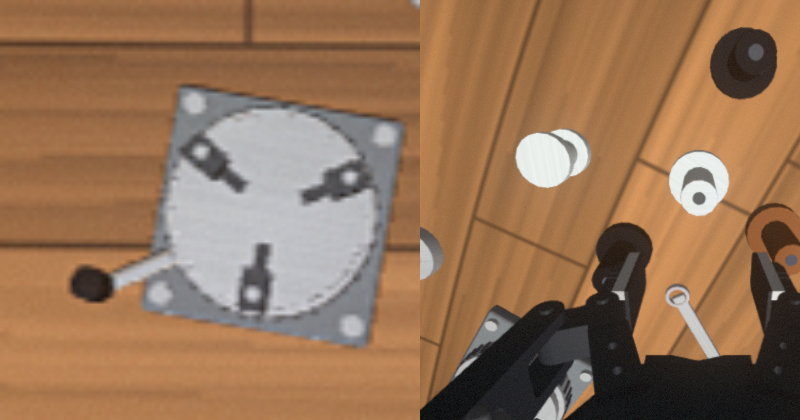

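The jaws are wide open: the lever is at 114°, so the sleeve is at about 0.1 rad. The wrist view shows the hub's boss at composite pixel (698,197), with the black hub (625,245) and brown hub (775,230) outside the finger tracks. Descend.

```bash
python3 -m handwheel '[{"hand":0.055,"translation":[0.035,0.003,0],"turn":0},{"hand":0.055,"translation":[0.035,0,0],"turn":0},{"hand":0.055,"translation":[0.035,0,0],"turn":0},{"hand":0.055,"translation":[0.03,0,0],"turn":0},{"hand":0.055,"translation":[0.02,0,0],"turn":0},{"hand":0.055,"translation":[0,0,0],"turn":0},{"hand":0.055,"translation":[0,0,0],"turn":0}]'
python3 -c "
from h import *
go([.4748,-.308,.037],1)"
```

```text
time_s: 9.48
eef_pos: [0.4752, -0.3087, 0.0403]
ee_rot: [[0.001, 0.456, -0.89], [-0.001, -0.89, -0.456], [-1.0, 0.001, -0.0]]
wrist_force: [0.7, -0.8, -0.3]
opening: 0.055
t 9.475 pos [ 0.4752 -0.3087  0.0403] yaw -152.8 tool delta [ 0.0033 -0.0008  0.    ] per row [ 0.0033 -0.0008  0.    ] F [ 0.7 -0.8 -0.3]
```

```bash
python3 -m handwheel '[{"hand":0.02,"translation":[0,0,0],"turn":0},{"hand":0.02,"translation":[0,0,0],"turn":0},{"hand":0.02,"translation":[0,0,0],"turn":0},{"hand":0.02,"translation":[0,0,0],"turn":0},{"hand":0.02,"translation":[0,0,0],"turn":0},{"hand":0.02,"translation":[0,0,0],"turn":0}]' 50
python3 -c "
from h import *
go([.4748,-.308,.037],1)"
```

```text
time_s: 10.22
eef_pos: [0.4751, -0.3092, 0.0403]
ee_rot: [[0.001, 0.456, -0.89], [-0.001, -0.89, -0.456], [-1.0, 0.001, -0.001]]
wrist_force: [-1.9, 0.9, 7.3]
opening: 0.033
t 10.225 pos [ 0.4751 -0.3092  0.0403] yaw -152.9 tool delta [ 0.0033 -0.0012 -0.0003] per row [ 0.0033 -0.0012 -0.0003] F [-1.9  0.9  7.3]
```

```bash
python3 -m handwheel '[{"hand":0.02,"translation":[-0.01,0,0],"turn":0},{"hand":0.02,"translation":[-0.03,0,0],"turn":0},{"hand":0.02,"translation":[-0.04,0,0],"turn":0},{"hand":0.02,"translation":[-0.04,0,0],"turn":0},{"hand":0.02,"translation":[-0.03,0,0],"turn":0},{"hand":0.02,"translation":[0,0,0],"turn":0},{"hand":0.02,"translation":[0,0,0],"turn":0}]'
python3 -c "
from h import *
go([.5703,.0656,.185],12)"
```

```text
time_s: 11.1
eef_pos: [0.4743, -0.3085, 0.1883]
ee_rot: [[-0.001, 0.456, -0.89], [0.001, -0.89, -0.456], [-1.0, -0.001, 0.0]]
wrist_force: [0.1, 1.5, -3.2]
opening: 0.0329
t 11.1 pos [ 0.4743 -0.3085  0.1883] yaw -152.9 tool delta [ 0.0035 -0.2892 -0.256 ] per row [ 0.0003 -0.0241 -0.0213] F [ 0.1  1.5 -3.2]
```

```bash
python3 -m handwheel '[{"hand":0.02,"translation":[0,-0.012,-0.0107],"turn":0},{"hand":0.02,"translation":[0,-0.0241,-0.0213],"turn":0},{"hand":0.02,"translation":[0,-0.0241,-0.0213],"turn":0},{"hand":0.02,"translation":[0,-0.0241,-0.0213],"turn":0},{"hand":0.02,"translation":[0,-0.0241,-0.0213],"turn":0},{"hand":0.02,"translation":[0,-0.0241,-0.0213],"turn":0},{"hand":0.02,"translation":[0,-0.0241,-0.0213],"turn":0},{"hand":0.02,"translation":[0,-0.0241,-0.0213],"turn":0},{"hand":0.02,"translation":[0,-0.0241,-0.0213],"turn":0},{"hand":0.02,"translation":[0,-0.0241,-0.0213],"turn":0},{"hand":0.02,"translation":[0,-0.0241,-0.0213],"turn":0},{"hand":0.02,"translation":[0,-0.0241,-0.0213],"turn":0},{"hand":0.02,"translation":[0,-0.012,-0.0107],"turn":0},{"hand":0.02,"translation":[0,0,0],"turn":0},{"hand":0.02,"translation":[0,0,0],"turn":0}]'
python3 -c "
from h import *
go([.5703,.0656,.185],1)
c=shot('wrist','w3.png')
a=shot('scene');P=cloud(a)
m=(np.hypot(P[...,0]-.57,P[...,1]-.066)<.045)&(P[...,2]>.13)&(P[...,2]<.175);p=P[m];
print(len(p),p[:,2].min());q=p[p[:,2]<.16];print(q.min(0),q.max(0))
cv2.imwrite('pics/s3.png',np.hstack([cv2.resize(a['color'][120:260,220:360],(420,420)),c['color'][:,90:470]])[:,:,::-1])
"
```

```text
time_s: 12.98
eef_pos: [0.5701, 0.0646, 0.189]
ee_rot: [[-0.001, 0.456, -0.89], [-0.0, -0.89, -0.456], [-1.0, -0.0, 0.001]]
wrist_force: [0.0, 0.7, -2.5]
opening: 0.0327
t 12.975 pos [0.5701 0.0646 0.189 ] yaw -152.9 tool delta [ 0.004  -0.0008 -0.0007] per row [ 0.004  -0.0008 -0.0007] F [ 0.   0.7 -2.5]
288 0.14641933247571015
[0.54421767 0.02848792 0.14641933] [0.60247866 0.07494813 0.15952495]
```

View pics/s3.png

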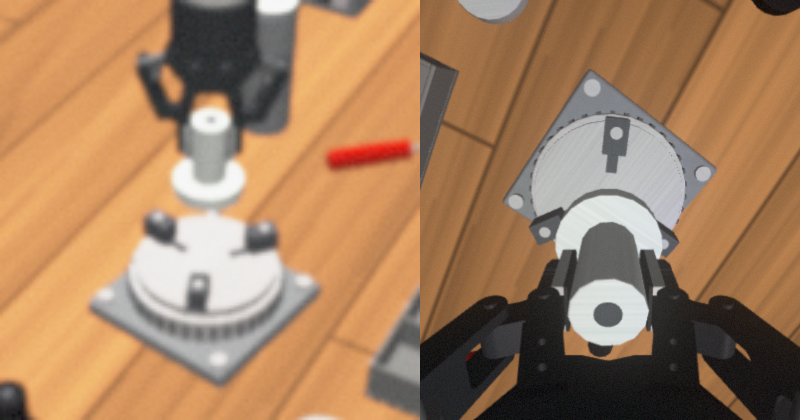

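```bash
python3 -c "
from h import *
c=shot('wrist')
print(ray(c,[[278,314]],.2287),'flange near',ray(c,[[278,190]],.1647))
go([.5703,.0656,.1035],1)"
```

```text
[[0.57032261 0.06474922 0.2287    ]] flange near [[0.58630611 0.0333187  0.1647    ]]
t 13.125 pos [0.5703 0.0643 0.1893] yaw -152.9 tool delta [ 0.0858 -0.0012 -0.0006] per row [ 0.0858 -0.0012 -0.0006] F [-0.1 -0.8 -3. ]
```

The hub hangs upright, centred to about 1 mm. Lower it in stages.

```bash
python3 -m handwheel '[{"hand":0.02,"translation":[0.015,-0.001,-0.0005],"turn":0},{"hand":0.02,"translation":[0.02,0,0],"turn":0},{"hand":0.02,"translation":[0.02,0,0],"turn":0},{"hand":0.02,"translation":[0.015,0,0],"turn":0},{"hand":0.02,"translation":[0.01,0,0],"turn":0},{"hand":0.02,"translation":[0.003,0,0],"turn":0},{"hand":0.02,"translation":[0,0,0],"turn":0},{"hand":0.02,"translation":[0,0,0],"turn":0}]'
python3 -m handwheel '[{"hand":0.02,"translation":[0.002,0,0],"turn":0},{"hand":0.02,"translation":[0,0,0],"turn":0}]'
python3 -m handwheel '[{"hand":0.02,"translation":[0.002,0,0],"turn":0},{"hand":0.02,"translation":[0,0,0],"turn":0}]'
```

```text
time_s: 14.12
eef_pos: [0.5707, 0.0661, 0.1068]
ee_rot: [[0.001, 0.456, -0.89], [-0.0, -0.89, -0.456], [-1.0, 0.0, -0.001]]
wrist_force: [0.5, -0.1, -2.9]
opening: 0.0332
time_s: 14.38
eef_pos: [0.5704, 0.0661, 0.1042]
ee_rot: [[-0.0, 0.456, -0.89], [0.0, -0.89, -0.456], [-1.0, -0.0, 0.0]]
wrist_force: [-0.4, 0.0, -3.3]
opening: 0.0333
time_s: 14.62
eef_pos: [0.5703, 0.0661, 0.1021]
ee_rot: [[-0.0, 0.456, -0.89], [-0.0, -0.89, -0.456], [-1.0, -0.0, 0.0]]
wrist_force: [-0.5, 0.2, -3.7]
opening: 0.0331
```

```bash
python3 -m handwheel '[{"hand":0.02,"translation":[0.001,0,0],"turn":0},{"hand":0.02,"translation":[0,0,0],"turn":0}]'
python3 -m handwheel '[{"hand":0.02,"translation":[0.001,0,0],"turn":0},{"hand":0.02,"translation":[0,0,0],"turn":0}]'
python3 -m handwheel '[{"hand":0.02,"translation":[0.001,0,0],"turn":0},{"hand":0.02,"translation":[0,0,0],"turn":0}]'
```

```text
time_s: 14.88
eef_pos: [0.5704, 0.0661, 0.1012]
ee_rot: [[-0.0, 0.456, -0.89], [0.0, -0.89, -0.456], [-1.0, -0.0, 0.0]]
wrist_force: [0.4, -0.4, -4.1]
opening: 0.0332
time_s: 15.12
eef_pos: [0.5705, 0.0661, 0.1004]
ee_rot: [[0.0, 0.456, -0.89], [0.0, -0.89, -0.456], [-1.0, 0.0, -0.0]]
wrist_force: [-1.1, 0.1, -0.8]
opening: 0.033
time_s: 15.38
eef_pos: [0.5705, 0.0661, 0.1003]
ee_rot: [[0.001, 0.456, -0.89], [-0.0, -0.89, -0.456], [-1.0, 0.001, -0.001]]
wrist_force: [-5.5, -0.6, 12.7]
opening: 0.0331
```

Contact at 0.1003, as computed. Release and rise straight up.

```bash
python3 -m handwheel '[{"hand":0.055,"translation":[0,0,0],"turn":0},{"hand":0.055,"translation":[0,0,0],"turn":0},{"hand":0.055,"translation":[0,0,0],"turn":0},{"hand":0.055,"translation":[-0.02,0,0],"turn":0},{"hand":0.055,"translation":[-0.03,0,0],"turn":0},{"hand":0.055,"translation":[-0.04,0,0],"turn":0},{"hand":0.055,"translation":[-0.03,0,0],"turn":0},{"hand":0.055,"translation":[0,0,0],"turn":0}]'
python3 -c "
from h import *
go([.5150,.1880,.215],4)
c=shot('wrist','w4.png');P=cloud(c)
m=(P[...,2]>.132)&(P[...,2]<.15)&(np.hypot(P[...,0]-.57,P[...,1]-.066)<.04);p=P[m];print('boss',len(p),p.mean(0),(p.min(0)+p.max(0))/2,np.ptp(p,0))
"
```

```text
time_s: 16.38
eef_pos: [0.5714, 0.0661, 0.2212]
ee_rot: [[0.004, 0.456, -0.89], [-0.0, -0.89, -0.456], [-1.0, 0.002, -0.003]]
wrist_force: [-0.3, -0.1, -1.7]
opening: 0.0551
t 16.375 pos [0.5714 0.0661 0.2212] yaw -152.9 tool delta [ 0.006  -0.1342 -0.0053] per row [ 0.0015 -0.0336 -0.0013] F [-0.3 -0.1 -1.7]
boss 1391 [0.57101683 0.06554811 0.13938565] [0.57049192 0.06639444 0.13686411] [0.03346973 0.03339813 0.00968406]
```

View pics/w4.png

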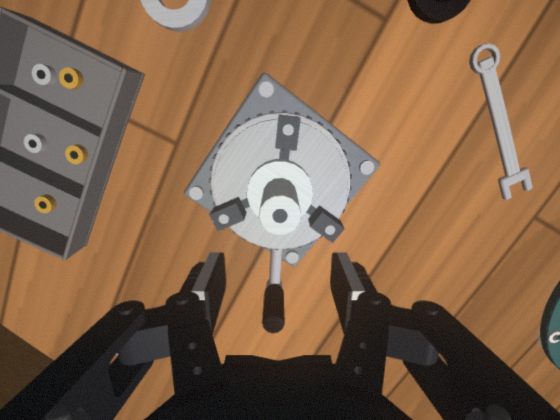

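The hub stands between the open jaws (flange at (280,190), all jaws clear), with its boss top at 0.139 and centred. The grip is at (274,310). Go back to the grip.

```bash
python3 -m handwheel '[{"hand":0.055,"translation":[0,-0.0336,-0.0013],"turn":0},{"hand":0.055,"translation":[0,-0.0336,-0.0013],"turn":0},{"hand":0.055,"translation":[0,-0.0336,-0.0013],"turn":0},{"hand":0.055,"translation":[0,-0.0336,-0.0013],"turn":0.05},{"hand":0.055,"translation":[0,0,0],"turn":0},{"hand":0.055,"translation":[0.03,0,0],"turn":0},{"hand":0.055,"translation":[0.04,0,0],"turn":0},{"hand":0.055,"translation":[0.04,0,0],"turn":0},{"hand":0.055,"translation":[0.04,0,0],"turn":0},{"hand":0.036,"translation":[0,0,0],"turn":0},{"hand":0.036,"translation":[0,0,0],"turn":0}]'
python3 -c "
from h import *
go([.5150,.1880,.065],1)"
```

```text
time_s: 17.8
eef_pos: [0.5144, 0.1879, 0.0703]
ee_rot: [[0.001, 0.411, -0.912], [0.0, -0.912, -0.411], [-1.0, 0.0, -0.001]]
wrist_force: [0.1, -1.0, -0.1]
opening: 0.0359
t 17.8 pos [0.5144 0.1879 0.0703] yaw -155.7 tool delta [ 0.0053  0.0001 -0.0006] per row [ 0.0053  0.0001 -0.0006] F [ 0.1 -1.  -0.1]
```

```bash
python3 -m handwheel '[{"hand":0.036,"translation":[0.004,0.0002,-0.0075],"turn":0.056},{"hand":0.036,"translation":[0,0.0002,-0.0075],"turn":0.056},{"hand":0.036,"translation":[0,0.0002,-0.0075],"turn":0.056},{"hand":0.036,"translation":[0,0.0002,-0.0075],"turn":0.056},{"hand":0.036,"translation":[0,0.0002,-0.0075],"turn":0.056},{"hand":0.036,"translation":[0,0.0002,-0.0075],"turn":0.056},{"hand":0.036,"translation":[0,0.0002,-0.0075],"turn":0.056},{"hand":0.036,"translation":[0,0.0002,-0.0075],"turn":0.056},{"hand":0.036,"translation":[0,0.0002,-0.0075],"turn":0.056},{"hand":0.036,"translation":[0,0.0002,-0.0075],"turn":0.056},{"hand":0.036,"translation":[0,0.0002,-0.0075],"turn":0.056},{"hand":0.036,"translation":[0,0.0002,-0.0075],"turn":0.056},{"hand":0.036,"translation":[0,0.0002,-0.0075],"turn":0.056},{"hand":0.036,"translation":[0,0.0002,-0.0075],"turn":0.056}]'
cat >> h.py <<'E'
def lev():
    o=manip.get_obs(); d=o['eef_pos']-[.5703,.0656,0]; z=o['ee_rot'][:,2]
    print('t',o['time_s'],'r',round(np.hypot(d[0],d[1]),4),'deg',round(np.degrees(np.arctan2(d[1],d[0])),2),'yaw-90',round(np.degrees(np.arctan2(z[1],z[0]))-90,1),'Ftool',np.round(o['ee_rot'].T@o['wrist_force'],1),'open',round(o['opening'],4))
E
python3 -c "
from h import *
lev()"
```

```text
time_s: 19.55
eef_pos: [0.6158, 0.1915, 0.0667]
ee_rot: [[-0.0, -0.354, -0.935], [0.0, -0.935, 0.354], [-1.0, -0.0, 0.001]]
wrist_force: [-6.8, 1.0, -1.7]
opening: 0.0361
t 19.55 r 0.1339 deg 70.13 yaw-90 69.3 Ftool [1.7 1.4 6.8] open 0.0361
```

```bash
python3 -m handwheel '[{"hand":0.036,"translation":[0,0.0001,-0.006],"turn":0.045},{"hand":0.036,"translation":[0,0.0001,-0.006],"turn":0.045},{"hand":0.036,"translation":[0,0.0001,-0.004],"turn":0.03},{"hand":0.036,"translation":[0,0,0],"turn":0}]'; python3 -c "
from h import *
lev()"
python3 -m handwheel '[{"hand":0.036,"translation":[0,0.0001,-0.004],"turn":0.03},{"hand":0.036,"translation":[0,0,0],"turn":0}]' >/dev/null; python3 -c "
from h import *
lev()"
python3 -m handwheel '[{"hand":0.036,"translation":[0,0.0001,-0.004],"turn":0.03},{"hand":0.036,"translation":[0,0,0],"turn":0}]' >/dev/null; python3 -c "
from h import *
lev()"
```

```text
time_s: 20.05
eef_pos: [0.6307, 0.1851, 0.0667]
ee_rot: [[0.0, -0.462, -0.887], [0.001, -0.887, 0.462], [-1.0, -0.001, 0.0]]
wrist_force: [-4.4, 1.6, -2.4]
opening: 0.0361
t 20.05 r 0.1339 deg 63.16 yaw-90 62.5 Ftool [2.4 0.7 4.6] open 0.0361
t 20.3 r 0.1338 deg 61.75 yaw-90 60.8 Ftool [-1.6  0.8  8.9] open 0.0362
t 20.55 r 0.1336 deg 60.51 yaw-90 59.1 Ftool [-5.3  1.5 15.3] open 0.0362
```

```bash
python3 -m handwheel '[{"hand":0.036,"translation":[0,0.0001,-0.003],"turn":0.02},{"hand":0.036,"translation":[0,0,0],"turn":0}]' >/dev/null; python3 -c "
from h import *
lev()"
python3 -m handwheel '[{"hand":0.036,"translation":[0,0.0001,-0.003],"turn":0.02},{"hand":0.036,"translation":[0,0,0],"turn":0},{"hand":0.036,"translation":[0,0,0],"turn":0}]' >/dev/null; python3 -c "
from h import *
lev()"
```

```text
t 20.8 r 0.1335 deg 59.67 yaw-90 58.0 Ftool [-7.5  1.8 21.6] open 0.0359
t 21.175 r 0.1334 deg 58.79 yaw-90 56.9 Ftool [-9.7  0.3 25. ] open 0.0357
```

25 N, about 0.07 rad past first contact. Release and rise.

```bash
python3 -m handwheel '[{"hand":0.055,"translation":[0,0,0.002],"turn":0},{"hand":0.055,"translation":[0,0,0.004],"turn":0},{"hand":0.055,"translation":[0,0,0],"turn":0},{"hand":0.055,"translation":[-0.03,0,0],"turn":0},{"hand":0.055,"translation":[-0.05,0,0],"turn":0},{"hand":0.055,"translation":[-0.05,0,0],"turn":0},{"hand":0.055,"translation":[-0.04,-0.05,0],"turn":0},{"hand":0.055,"translation":[0,-0.05,0],"turn":0},{"hand":0.055,"translation":[0,0,0],"turn":0},{"hand":0.055,"translation":[0,0,0],"turn":0}]'
python3 -c "
from h import *
lev()
c=shot('wrist');t=shot('top');P=cloud(c);Q=cloud(t)
for n,A in(('w',P),('t',Q)):
  m=(A[...,2]>.132)&(A[...,2]<.15)&(np.hypot(A[...,0]-.57,A[...,1]-.066)<.04);p=A[m];print(n,'boss',len(p),np.median(p,0),(p.min(0)+p.max(0))/2)
  m=(A[...,2]>.095)&(A[...,2]<.112)&(abs(np.hypot(A[...,0]-.57,A[...,1]-.066)-.135)<.025);p=A[m]
  if len(p): d=np.median(p,0)-[.5703,.0656,0];print('grip',len(p),np.hypot(d[0],d[1]),np.degrees(np.arctan2(d[1],d[0])))
cv2.imwrite('pics/f.png',np.hstack([cv2.resize(t['color'][170:270,190:290],(420,420)),c['color'][:,90:470]])[:,:,::-1])
"
```

```text
time_s: 22.42
eef_pos: [0.6909, 0.2614, 0.2325]
ee_rot: [[-0.0, -0.548, -0.836], [-0.0, -0.836, 0.548], [-1.0, 0.0, -0.0]]
wrist_force: [0.4, -0.7, -0.1]
opening: 0.0549
t 22.425 r 0.23 deg 58.36 yaw-90 56.7 Ftool [ 0.1  0.4 -0.7] open 0.0549
  return _methods._mean(a, axis=axis, dtype=dtype,
  ret = um.true_divide(
Traceback (most recent call last):
ValueError: zero-size array to reduction operation minimum which has no identity
```

```bash
python3 -c "
from h import *
c=shot('scene');t=shot('top')
for n,A in(('s',cloud(c)),('t',cloud(t))):
  m=(A[...,2]>.132)&(A[...,2]<.15)&(np.hypot(A[...,0]-.57,A[...,1]-.066)<.06);p=A[m];print(n,'boss',len(p))
  if len(p):print(np.median(p,0),(p.min(0)+p.max(0))/2)
  m=(A[...,2]>.095)&(A[...,2]<.112)&(abs(np.hypot(A[...,0]-.57,A[...,1]-.066)-.135)<.025);p=A[m]
  if len(p): d=np.median(p,0)-[.5703,.0656,0];print('grip',len(p),np.hypot(d[0],d[1]),np.degrees(np.arctan2(d[1],d[0])))
cv2.imwrite('pics/f.png',np.hstack([cv2.resize(t['color'][170:270,190:290],(400,400)),cv2.resize(c['color'][140:260,230:350],(400,400))])[:,:,::-1])
"
```

```text
s boss 96
[0.5715934  0.05941357 0.13948604] [0.57048189 0.06340048 0.13749871]
grip 48 0.12834599998177948 62.757690447744864
t boss 115
[0.57071503 0.06476647 0.14101089] [0.5696996  0.06601419 0.14074034]
grip 54 0.13423848694642862 64.46328974639512
```

View pics/f.png

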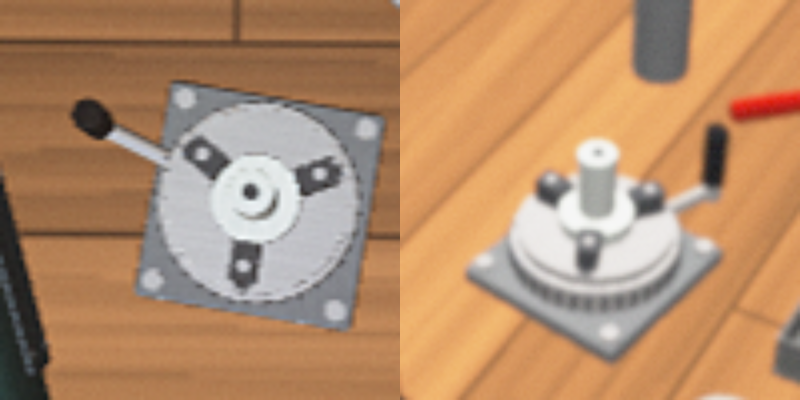

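The hub is upright and centred, with all three jaws on the flange. The lever, though, reads 64.5° (sleeve about 0.97 rad), a bit back from where I pushed it to, about 61°. The clamp may be only light, so I'll measure it from close by and push again.

```bash
python3 -m handwheel '[{"hand":0.055,"translation":[0,0.05,0],"turn":0},{"hand":0.055,"translation":[0.03,0.05,0],"turn":0},{"hand":0.055,"translation":[0,0,0],"turn":0},{"hand":0.055,"translation":[0,0,0],"turn":0}]'
python3 -c "
from h import *
lev()
c=shot('wrist','w5.png');A=cloud(c)
for z0,z1,r0,r1 in((.132,.15,-1,.05),(.095,.112,.11,.16)):
  R=np.hypot(A[...,0]-.5703,A[...,1]-.0656);m=(A[...,2]>z0)&(A[...,2]<z1)&(R>r0)&(R<r1);p=A[m];print(len(p))
  if len(p):
    q=(p.min(0)+p.max(0))/2;d=np.median(p,0)-[.5703,.0656,0];print(np.median(p,0),q,np.hypot(d[0],d[1]),np.degrees(np.arctan2(d[1],d[0])))
d=.134*np.array([np.cos(np.radians(64)),np.sin(np.radians(64))]);go([.5703+d[0],.0656+d[1],.066],5)
"
```

```text
time_s: 23.12
eef_pos: [0.6365, 0.1778, 0.2038]
ee_rot: [[0.002, -0.549, -0.836], [0.0, -0.836, 0.549], [-1.0, -0.001, -0.001]]
wrist_force: [0.2, -0.5, 0.7]
opening: 0.0551
t 23.125 r 0.1302 deg 59.46 yaw-90 56.7 Ftool [-0.7  0.3 -0.4] open 0.0551
2391
[0.57150025 0.06671413 0.13965261] [0.57014696 0.06554242 0.13724088] 0.001637646819770372 42.869094515276416
630
[0.62791527 0.18489888 0.10523702] [0.62884324 0.18604574 0.10140041] 0.13248298745644815 64.22182983435243
t 23.175 pos [0.6372 0.1783 0.2041] yaw 146.7 tool delta [ 0.1381 -0.0017  0.0114] per row [ 0.0276 -0.0003  0.0023] F [0.3 0.1 0.3]
```

```bash
python3 -m handwheel '[{"hand":0.055,"translation":[0,-0.0017,0.0115],"turn":0},{"hand":0.055,"translation":[0,0,0],"turn":-0.12},{"hand":0.055,"translation":[0.04,0,0],"turn":0},{"hand":0.055,"translation":[0.04,0,0],"turn":0},{"hand":0.055,"translation":[0.04,0,0],"turn":0},{"hand":0.055,"translation":[0.017,0,0],"turn":0},{"hand":0.036,"translation":[0,0,0],"turn":0},{"hand":0.036,"translation":[0,0,0],"turn":0}]'; python3 -c "
from h import *
lev()"
python3 -m handwheel '[{"hand":0.036,"translation":[0,0.0001,-0.004],"turn":0.03},{"hand":0.036,"translation":[0,0,0],"turn":0}]' >/dev/null; python3 -c "
from h import *
lev()"
python3 -m handwheel '[{"hand":0.036,"translation":[0,0.0001,-0.002],"turn":0.015},{"hand":0.036,"translation":[0,0,0],"turn":0}]' >/dev/null; python3 -c "
from h import *
lev()"
python3 -m handwheel '[{"hand":0.036,"translation":[0,0.0001,-0.002],"turn":0.015},{"hand":0.036,"translation":[0,0,0],"turn":0}]' >/dev/null; python3 -c "
from h import *
lev()"
```

```text
time_s: 24.18
eef_pos: [0.6282, 0.1865, 0.0668]
ee_rot: [[0.002, -0.444, -0.896], [0.0, -0.896, 0.444], [-1.0, -0.001, -0.001]]
wrist_force: [-0.1, 0.5, 1.1]
opening: 0.0358
t 24.175 r 0.1341 deg 64.43 yaw-90 63.6 Ftool [-1.1 -0.4  0.3] open 0.0358
t 24.425 r 0.1333 deg 62.6 yaw-90 61.8 Ftool [ 0.3 -0.1  0.2] open 0.0358
t 24.675 r 0.1329 deg 62.1 yaw-90 61.0 Ftool [-2.7 -0.7  2.9] open 0.0364
t 24.925 r 0.1327 deg 61.75 yaw-90 60.2 Ftool [-6.7  0.6 10.1] open 0.0359
```

```bash
cat >> h.py <<'E'
def bar():
    for n in('scene','top'):
        A=cloud(shot(n));R=np.hypot(A[...,0]-.5703,A[...,1]-.0656);m=(A[...,2]>.032)&(A[...,2]<.05)&(R>.088)&(R<.115);p=A[m]
        th=np.degrees(np.arctan2(p[:,1]-.0656,p[:,0]-.5703)); k=(th>45)&(th<80); print(n,'bar',k.sum(),round(np.median(th[k]),2) if k.sum() else '')
E
python3 -c "
from h import *
bar()"
python3 -m handwheel '[{"hand":0.036,"translation":[0,0.0005,-0.004],"turn":0.02},{"hand":0.036,"translation":[0,0,0],"turn":0}]' >/dev/null; python3 -c "
from h import *
lev()"
python3 -m handwheel '[{"hand":0.036,"translation":[0,0,-0.004],"turn":0.02},{"hand":0.036,"translation":[0,0,0],"turn":0}]' >/dev/null; python3 -c "
from h import *
lev();bar()"
```

```text
scene bar 36 61.99
top bar 40 64.38
t 25.275 r 0.1328 deg 60.43 yaw-90 59.1 Ftool [-8.1 -4.  15.1] open 0.036
t 25.525 r 0.1327 deg 59.21 yaw-90 58.0 Ftool [-11.1  -4.4  23.8] open 0.0362
scene bar 34 59.85
top bar 38 61.69
```

Under 24 N the bar sits at 61.7°, against 64.4° before, so the lever moves elastically. Reloading only moved it above about 10 N, which points to a residual preload held by friction. Push once more, let off slowly, then measure what stays.

```bash
python3 -m handwheel '[{"hand":0.036,"translation":[0,-0.001,-0.003],"turn":0.015},{"hand":0.036,"translation":[0,-0.001,-0.003],"turn":0.015},{"hand":0.036,"translation":[0,0,0],"turn":0}]' >/dev/null; python3 -c "
from h import *
lev()"
python3 -m handwheel '[{"hand":0.036,"translation":[0,0,0.001],"turn":0},{"hand":0.036,"translation":[0,0,0.001],"turn":0},{"hand":0.036,"translation":[0,0,0.001],"turn":0},{"hand":0.036,"translation":[0,0,0.001],"turn":0},{"hand":0.036,"translation":[0,0,0.001],"turn":0},{"hand":0.036,"translation":[0,0,0.001],"turn":0}]' >/dev/null; python3 -c "
from h import *
lev();bar()"
python3 -m handwheel '[{"hand":0.036,"translation":[0,0,0.001],"turn":0},{"hand":0.036,"translation":[0,0,0.001],"turn":0},{"hand":0.036,"translation":[0,0,0.001],"turn":0},{"hand":0.036,"translation":[0,0,0.001],"turn":0},{"hand":0.036,"translation":[0,0,0.001],"turn":0},{"hand":0.036,"translation":[0,0,0.001],"turn":0}]' >/dev/null; python3 -c "
from h import *
lev();bar()"
```

```text
t 26.0 r 0.1328 deg 57.44 yaw-90 56.3 Ftool [-21.8  10.   33.7] open 0.0361
t 26.75 r 0.133 deg 58.96 yaw-90 56.2 Ftool [-8.   9.3 16.5] open 0.0361
scene bar 33 59.27
top bar 40 61.31
t 27.6 r 0.1338 deg 60.79 yaw-90 56.2 Ftool [0.6 3.9 5.5] open 0.0356
scene bar 35 60.74
top bar 39 63.37
```

```bash
python3 -m handwheel '[{"hand":0.036,"translation":[0,0,0.001],"turn":0},{"hand":0.036,"translation":[0,0,0.001],"turn":0},{"hand":0.036,"translation":[0,0,0.001],"turn":0},{"hand":0.036,"translation":[0,0,0.001],"turn":0},{"hand":0.036,"translation":[0,0,0.001],"turn":0},{"hand":0.036,"translation":[0,0,0.001],"turn":0}]' >/dev/null; python3 -c "
from h import *
lev();bar()"
```

```text
t 28.45 r 0.1355 deg 62.65 yaw-90 56.2 Ftool [-0.1 -0.2 -0.9] open 0.0359
scene bar 33 62.02
top bar 40 65.0
```

Released, the lever repeats its rest angle (scene bar 62.0°), and the earlier reload to 10 N did not move it, while free swinging took only about 5–6 N. So a preload of 4 N or more at the grip remains, which is roughly 14 N or more per jaw. Withdraw and do the last check.

```bash
python3 -m handwheel '[{"hand":0.055,"translation":[0,0,0.001],"turn":0},{"hand":0.055,"translation":[0,0,0.001],"turn":0},{"hand":0.055,"translation":[0,0,0],"turn":0},{"hand":0.055,"translation":[-0.03,0,0],"turn":0},{"hand":0.055,"translation":[-0.05,0,0],"turn":0},{"hand":0.055,"translation":[-0.05,0,0],"turn":0},{"hand":0.055,"translation":[-0.01,0,0],"turn":0},{"hand":0.055,"translation":[0,0,0],"turn":0},{"hand":0.055,"translation":[0,0,0],"turn":0},{"hand":0.055,"translation":[0,0,0],"turn":0}]'
python3 -c "
from h import *
lev();bar()
c=shot('wrist','w6.png');A=cloud(c)
R=np.hypot(A[...,0]-.5703,A[...,1]-.0656)
for z0,z1,r0,r1 in((.132,.15,-1,.05),(.095,.112,.11,.16)):
  p=A[(A[...,2]>z0)&(A[...,2]<z1)&(R>r0)&(R<r1)];q=(p.min(0)+p.max(0))/2;d=np.median(p,0)-[.5703,.0656,0];print(len(p),np.median(p,0),q,np.degrees(np.arctan2(d[1],d[0])))
"
```

```text
time_s: 29.8
eef_pos: [0.6301, 0.1869, 0.2043]
ee_rot: [[-0.002, -0.557, -0.831], [-0.0, -0.831, 0.557], [-1.0, 0.001, 0.001]]
wrist_force: [0.4, -1.0, 0.9]
opening: 0.055
t 29.8 r 0.1352 deg 63.77 yaw-90 56.2 Ftool [-0.9  0.6 -0.9] open 0.055
scene bar 34 62.39
top bar 38 64.41
2112 [0.57250874 0.06817766 0.13962958] [0.5706229  0.06622093 0.13704663] 49.4074817414272
624 [0.62778965 0.18509997 0.10531797] [0.62868667 0.18600872 0.1014263 ] 64.30848616139957
```

View pics/w6.png

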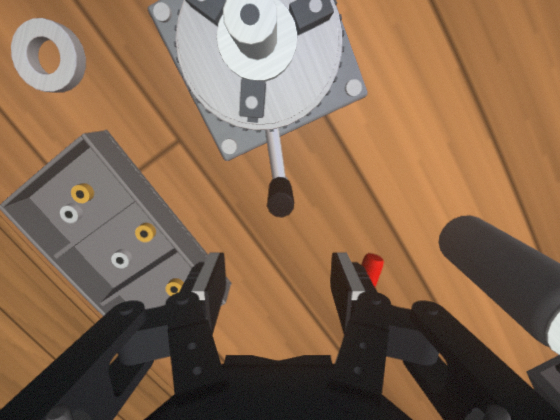

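The picture shows the hub's flange (258,38) gripped by the jaws and the hand clear of everything. The lever holds at 64.3°, the same as after the first release, so there is no creep. Handing in.

```bash
python3 -c "
from station import manip
print(manip.job_done())"
```

```text
the job is handed in; nothing more can be done
None
```

The hub is clamped in the chuck and the job is handed in at about 30 s of robot time; no verdict was reported. I swung the lever open to about 0.1 rad and set the hub down on first contact with the face before letting go. I then swung the lever back and clamped with 25 N, and pushed again to 34 N with a slow release.

**Hub:** It stands upright with its boss top at 0.1396 m (0.140 expected), within about 1 mm of the axis, with all three jaws on the flange. The arm is clear of everything. I did not re-measure the bystanders; they looked undisturbed in the views that showed them.

**Clamp force (not measured directly):** When released, the lever springs back about 0.05 rad, to a sleeve angle of about 0.97–0.98 rad. That is short of the 0.05–0.15 rad past first contact described in the task.
- **For a real grip:** the lever came back to the same angle after each release, within the roughly 0.5° measuring noise. A 10 N push did not move it, while free swinging took about 5–6 N. From that I estimate at least 14 N per jaw.
- **Disagreement:** the scene camera read the lever about 2° lower than the top and wrist cameras. I trusted the latter two, which agreed with each other.

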